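Mount two porcelain collars on the checking turntable and hold its enabling plunger

TASK

Get the mug-checking turntable ready: lower the wide ceramic ring and then the narrower one down its upright post until each is fully home (wide one flat on the disc, narrow one flat on the wide one) and let go; do not just drop them, they are brittle. Then press the spring-loaded plunger of the enabling box straight down with the fingertips until its flat top is level with the top of the thin steel marker pin beside it (12 mm down, half its travel), never through to its bottom stop, and finish while still holding it there: do not let it come up. Leave the spanner, the mugs, the bowl and the jar where they are.

Things in the scene. Friction and masses are not known exactly. Their poses are not given: they have to be found in the camera images.
- wide_ring: the wide ring: flat unglazed (beige) ceramic ring lying on the table, outside diameter 60 mm, bore 22 mm, 18 mm high, about 0.1 kg; origin at the centre of its underside, z up
- narrow_ring: the narrow ring: same ceramic, outside diameter 42 mm, bore 22 mm, 20 mm high, about 0.05 kg, lying on the table; origin at the centre of its underside, z up
- stand: the turntable, fixed to the table: grey square box 100 x 100 x 24 mm with an aluminium disc (72 mm across, 8 mm thick) on it and a steel post standing in the middle; origin under its centre on the table, yaw varies
- seat (a point): centre of the disc's upper face, 32 mm above the table, on the post's axis (z up). The fixed post is 16 mm in diameter and rises 50 mm above this point, its top 10 mm tapering to 6 mm across. The wide ring is home with its underside at this height, the narrow one with its underside 18 mm above it
- station: the enabling box, fixed to the table: grey box 80 mm (its x) x 120 mm (its y) x 45 mm high; origin under its centre on the table. On its top stand the plunger (at its y = -20 mm) and the thin steel marker pin (at its y = +45 mm)
- plunger_top (a point): centre of the flat top of the black round plunger head (40 mm across, 10 mm thick, on an 18 mm stem); 85 mm above the table when released, 73 mm when held half way, 61 mm at the bottom stop
- marker_top (a point): centre of the top of the fixed marker pin (10 mm diameter), 73 mm above the table, 65 mm from the plunger's axis
- plunger (a joint): travel of the plunger in m: 0 released (up), 0.024 at the bottom stop, grows as pressed straight down. A spring pushes it back up: about 4 N at the start of travel, 8 N half way, 12 N at the bottom; it returns when let go
- spanner: small steel spanner, about 130 mm long, 7 mm thick, origin near its middle, lying flat between the rings; bystander
- mug_a: white porcelain mug standing mouth down, 78 mm tall and 78 mm across, with a handle; origin under its centre; bystander
- mug_b: another such mug; bystander
- mug_c: another such mug; bystander
- bowl: small white porcelain bowl, 110 mm across, 50 mm tall; bystander
- glaze_jar: amber glass jar with a lid, 60 mm across, 80 mm tall; bystander
Not all that is in view belongs to the job. What is shaped like the narrow_ring but pink or turquoise is not meant. Leave any pink look-alike of the station alone.

How it is judged:
By the outcome, as a careful person would: the job done as asked, in the order asked, and still so for the second after the job is handed in, while the arm keeps its last pose, push and grip.
It also fails if it takes over 72 s, if anything falls off the work surface, if the arm or the gripper's body presses on something with over 40 N, if the wrist force passes 120 N, or if a joint passes its speed limit or range.

ROBOT

A 7-joint arm with a two-finger parallel gripper is mounted at the origin on the work surface. World frame = base frame: x ahead of the robot, y to its left, z up, the work surface at z = 0. Lengths are in m, angles in degrees, forces in N, time in s.
With the tool pointing down it reaches from about 0.4 to 0.875 m from the base axis. Payload 6.5 kg.
Tool frame: the origin (TCP) lies midway between the tips of the shut fingers; the grasp point (between the pads) lies 19 mm behind it (ctrl.tcp_to_grasp is the distance from the TCP to the grasp point, in m); z points along the fingers, y is the line along which they close (so a half turn about z gives the same grasp; the last joint's range is limited). The gripper opens to 88 mm and grips with 3 to 60 N. Pads are 18 mm wide; open, the fingers measure 123 mm over their backs; the gripper's body (75 mm by 187 mm) begins 45 mm behind the grasp point.
Start: joints at [-70.772, 30.733, -0.252, 88.115, 0.149, 61.152, -4.079], TCP at [0.254, 0.598, 0.239] pointing down, gripper open.
Joint ranges: [-154.64, 154.64], [-21.42, 123.67], [-72.66, 72.17], [13.99, 137.28], [-74.86, 254.86], [10.95, 109.41], [-158.01, 158.01]. Speed limits (degrees/s): [136.94, 136.94, 180, 180, 180, 180, 180].

INTERFACE

Orientations are given as [roll, pitch, yaw] about the fixed x, y, z axes, in that order (R = Rz(yaw) Ry(pitch) Rx(roll)).
In Python, from workcell import sense, imaging, hand_in, ctrl gives the robot as it stands.
- The arm moves only by the tool send_rows, never from a script. Its argument "deltas" is a list that holds one entry, the list of rows, each a list of 7 numbers: the turn, a rotation vector about the tool's x, y, z as a fraction of full scale, then the shift along the tool's x, y, z as a fraction of full scale, then the opening, from 0 (shut) to 1 (fully open). A call has 1 to 12 rows; each row shifts and turns the commanded pose from where the row before left it, along the tool's axes as they then stand; what a row does not reach is not made up. Full scale, the value 1, is 0.03 m for a shift and 6 degrees for a turn. A row lasts 1/10 s, in which the tool goes at most 50 mm and 8.59 degrees, less where a joint would pass 70% of its speed; a pose out of reach is approached as far as the arm can. A call with a number of a shift or a turn outside -1 to 1 is refused whole. A call with a gripper value outside its range is refused whole. The fingers move at their own pace and stop on an object; "newtons" is the grip in N (left out, the last holds). Time passes only in rows, so rows that do not move let the fingers close. It gives the time, the measured TCP pose, the force, the opening and the grip force at its end, in the units of the state.
- sense(): the state, without advancing time (a new reading comes with each control period).
- imaging.capture(name): name is "scene" or "top" or "wrist"; returns a dict with "pixels" (480x640x3 uint8, red, green, blue), "z_map" (480x640 float32, m along the optical axis (not along the pixel's ray), 0 where there is no reading), "vfov" (degrees; the focal length in pixels is half the picture's height over the tangent of half this angle, whatever the lens; pixels are square), "cx", "cy" (the principal point, pixels), "dist" ([k1, k2, p1, p2, k3] as OpenCV has them; the pictures are not rectified), "rvec" (rotation vector, rad) and "tvec" (3), from world to camera coordinates, as OpenCV has them; the wrist camera has in their place "T_tool_cam" (4x4, takes a point from camera to tool coordinates, whose origin is the TCP and whose axes are the flange's). Camera axes: x right, y down, z forward; pixel columns grow to the right and rows downward; lengths in m; the calibration is good to about 2 mm. A picture is of the moment at which its call begins: read the wrist's pose just before it.
- hand_in(): hands the job in; it is judged then, once.
Trained networks look in the newest picture that a camera, given by its name, has taken for a name from the list of things; names that differ only in an ending like _2 or _b are one class to them, and where a whole thing is asked for, a point or a joint stands for the part that bears it (a point fixed in the world has none). Each returns a list of dicts, best first, with "score" (0 to 1); they miss things now and then, are a little off and sometimes report something else, mostly with a low value. They report only what shows in the picture. A call takes as long as a camera call. They do not tell look-alikes from the thing itself.
- imaging.outline_of(camera, label): "region" (480x640 bool, what is visible of it) and "rect" ([left, top, right, bottom] in pixels, round what is visible of it).
The state is a dict: "clock": time; "joint_positions": joint angles; "qvel": joint speeds; "joint_torque": joint torques, N m; "position": TCP position; "eef_rot": TCP orientation; "ft_force": force on the tool from outside, world axes, zero at the start; "ft_torque": the same for the moment, N m; "finger_gap": finger opening in m; "finger_force": force on a finger pad.
Only numpy, scipy, OpenCV 4.12 (cv2) and the standard library are available. Lean on these libraries where they do the work, as an engineer would, in place of code of your own. Each camera call takes 0.05 s, during which the arm holds its last target. There are 200 camera calls.

## Working session

There is one attempt and no reset: what is moved stays moved. The work goes in short steps, Python scripts to look and compute and a tool call to move; the robot and the scene stay as the last step left them, time stands still between calls to the robot, and variables do not carry over. Pictures are saved under pics/ and viewed, at most 13 in all, crops included, and the job is handed in when it is done.

Besides the shell and the picture viewer there is one more tool, called as name(argument=value, ...) on one line, values as JSON. send_rows: Moves the arm, as the interface text tells. Its arguments: {"type":"object","properties":{"deltas":{"type":"array","items":{"type":"array","items":{"type":"array","items":{"type":"number"}}}},"newtons":{"type":"number"}},"required":["deltas"]}

```bash
ls; mkdir -p pics
cat > h.py <<'E'
import numpy as np, cv2
from scipy.spatial.transform import Rotation as R
from workcell import sense, imaging, hand_in, ctrl
def cam(c,s=None):
    h=c["pixels"].shape[0]; f=h/2/np.tan(np.radians(c["vfov"])/2)
    K=np.array([[f,0,c["cx"]],[0,f,c["cy"]],[0,0,1.]])
    if "rvec" in c:
        Rm=cv2.Rodrigues(np.array(c["rvec"],float))[0]; t=np.array(c["tvec"],float).ravel()
        return K,Rm.T,-Rm.T@t
    T=np.eye(4); T[:3,:3]=R.from_euler('xyz',s["eef_rot"],degrees=True).as_matrix(); T[:3,3]=s["position"]
    M=T@np.array(c["T_tool_cam"]); return K,M[:3,:3],M[:3,3]
def rays(c,uv):
    K=cam(c,sense())[0]
    p=cv2.undistortPoints(np.array(uv,float).reshape(-1,1,2),K,np.array(c["dist"],float)).reshape(-1,2)
    return np.c_[p,np.ones(len(p))]
def cloud(c,s=None):
    vv,uu=np.mgrid[:480,:640]; r=rays(c,np.c_[uu.ravel(),vv.ravel()])
    K,Rm,o=cam(c,s); return ((r*c["z_map"].ravel()[:,None])@Rm.T+o).reshape(480,640,3)
def onplane(c,uv,z,s=None):
    K,Rm,o=cam(c,s); d=rays(c,uv)@Rm.T; return o+d*((z-o[2])/d[:,2])[:,None]
def save(c,n,box=None,k=1):
    im=c["pixels"][:,:,::-1]
    if box: im=im[box[1]:box[3],box[0]:box[2]]
    cv2.imwrite("pics/"+n,cv2.resize(im,None,fx=k,fy=k,interpolation=cv2.INTER_CUBIC))
E
python3 - <<'E'
from h import *
s=sense();print(s)
for n in("top","scene"):
    c=imaging.capture(n);save(c,n+".png");np.savez("/tmp/%s.npz"%n,**c)
    P=cloud(c)
    for l in["wide_ring","narrow_ring","stand","station","plunger","marker_top","spanner","mug_a","bowl","glaze_jar"]:
        for d in imaging.outline_of(n,l)[:4]:
            q=P[d["region"]&(c["z_map"]>0)]
            print(n,l,round(d["score"],2),np.round(d["rect"]),np.round(np.median(q,0),3) if len(q) else None, np.round(np.percentile(q[:,2],98),3) if len(q) else None)
E
```

```text
pics
{'clock': 0.0, 'joint_positions': array([-70.77050197,  30.77830484,  -0.25441596,  88.16881126,
         0.14786446,  61.15371058,  -4.08043937]), 'qvel': array([ 0.01328551, -0.04496779, -0.10631071, -0.0678369 ,  0.01397368,
        0.0785702 ,  0.01872662]), 'joint_torque': array([-3.66129211e-05, -5.70998311e+01,  9.90723521e-01, -2.51596767e+01,
       -5.62489126e-02,  1.81285862e-02,  1.61282537e-04]), 'position': array([0.25397961, 0.5976595 , 0.23784278]), 'eef_rot': array([-1.79899701e+02,  6.35589477e-03,  1.56980218e+02]), 'ft_force': array([-0.70726844,  0.58066309,  0.19250988]), 'ft_torque': array([ 0.03144983, -0.00346718,  0.0258353 ]), 'finger_force': 0.0, 'finger_gap': 0.08812823341807227}
top wide_ring 0.88 [307. 189. 334. 219.] [0.644 0.005 0.017] 0.021
top narrow_ring 0.74 [445. 207. 465. 229.] [ 0.613 -0.243  0.084] 0.088
top narrow_ring 0.65 [357. 262. 377. 282.] [ 0.512 -0.089  0.019] 0.024
top narrow_ring 0.64 [325. 102. 367. 154.] [ 0.793 -0.041  0.068] 0.081
top narrow_ring 0.54 [327. 298. 346. 316.] [ 0.436 -0.027  0.02 ] 0.024
top stand 0.9 [150. 2
[... 1884 characters left out ...]
061] 0.081
scene marker_top 0.91 [214. 169. 271. 234.] [ 0.622 -0.208  0.045] 0.087
scene marker_top 0.79 [255.  99. 310. 160.] [ 0.45  -0.354  0.045] 0.086
scene spanner 0.83 [308. 244. 371. 283.] [0.533 0.003 0.008] 0.011
scene spanner 0.2 [164. 201. 202. 246.] [ 0.748 -0.214  0.06 ] 0.082
scene mug_a 0.88 [173. 286. 219. 344.] [ 0.81  -0.022  0.064] 0.081
scene mug_a 0.73 [325. 127. 361. 176.] [ 0.377 -0.206  0.057] 0.081
scene mug_a 0.63 [456. 278. 512. 325.] [0.37  0.229 0.062] 0.081
scene bowl 0.8 [209. 339. 276. 405.] [0.784 0.099 0.023] 0.052
scene glaze_jar 0.89 [164. 202. 202. 246.] [ 0.748 -0.214  0.06 ] 0.083
scene glaze_jar 0.44 [360. 225. 378. 242.] [ 0.438 -0.028  0.019] 0.023
```

Run:
```python
from h import *
c=dict(np.load("/tmp/top.npz"));save(c,"topcrop.png",(140,90,560,390),1.9)
```

```text
(no output)
```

View pics/topcrop.png

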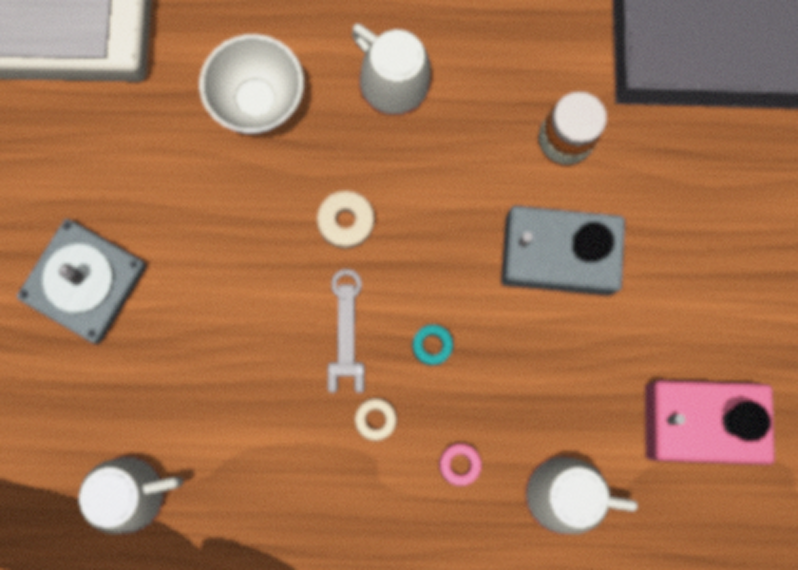

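The top view shows the following, in full-picture pixels:
- **Wide ring:** beige, at (321,205).
- **Narrow-ring candidates:** beige at (337,310), turquoise at (367,271) and pink at (382,334). I choose the beige one.
- **Station:** grey at (437,222), with a pink look-alike at (513,312). I choose the grey one.
- **Stand:** at (181,236).

Next I swing the arm over the stand for a wrist view, with yaw at 180.

send_rows(deltas=[[[0, 0, -0.96, 0, 0, 0, 1], [0, 0, -0.96, 0, 0, 0, 1], [0, 0, -0.96, 0, 0, 0, 1], [0, 0, -0.96, 0, 0, 0, 1]]])

```text
clock: 1.5
position: [0.2542, 0.5982, 0.2387]
eef_rot: [-180.0, 0.0, -179.7]
ft_force: [-1.1, -0.9, -0.5]
finger_gap: 0.088
finger_force: 0.0
```

send_rows(deltas=[[[0, 0, 0, -0.88, -0.88, 0, 1], [0, 0, 0, -0.88, -0.88, 0, 1], [0, 0, 0, -0.88, -0.88, 0, 1], [0, 0, 0, -0.88, -0.88, 0, 1], [0, 0, 0, -0.88, -0.88, 0, 1], [0, 0, 0, -0.88, -0.88, 0, 1], [0, 0, 0, -0.88, -0.88, 0, 1], [0, 0, 0, -0.88, -0.88, 0, 1], [0, 0, 0, -0.88, -0.88, 0, 1], [0, 0, 0, -0.88, -0.88, 0, 1], [0, 0, 0, -0.88, -0.88, 0, 1], [0, 0, 0, -0.88, -0.88, 0, 1]]])

```text
clock: 2.7
position: [0.5721, 0.2804, 0.2389]
eef_rot: [180.0, 0.0, -180.0]
ft_force: [0.7, -0.2, -0.7]
finger_gap: 0.088
finger_force: 0.0
```

send_rows(deltas=[[[0, 0, 0, 0, 0, 0, 1], [0, 0, 0, 0, 0, 0, 1]]])

```text
clock: 2.9
position: [0.5716, 0.2808, 0.2386]
eef_rot: [-180.0, -0.0, 179.9]
ft_force: [-0.0, 0.1, -0.5]
finger_gap: 0.0883
finger_force: 0.0
```

Run:
```python
from h import *
s=sense();c=imaging.capture("wrist");save(c,"w1.png");np.savez("/tmp/w1.npz",s_pos=s["position"],s_rot=s["eef_rot"],**c)
print(s["position"],s["eef_rot"],s["joint_positions"],c["T_tool_cam"],c["vfov"])
P=cloud(c,s)
for l in("stand",):
    for d in imaging.outline_of("wrist",l)[:2]: print(l,d["score"],d["rect"])
for n,a,b in(("disc",.029,.035),("box",.021,.026),("posttop",.075,.086)):
    m=(P[...,2]>a)&(P[...,2]<b)&(c["z_map"]>0)&(np.hypot(P[...,0]-.57,P[...,1]-.28)<.08); q=P[m]
    if len(q)>5:print(n,m.sum(),q.mean(0),(q.min(0)+q.max(0))/2,q.min(0),q.max(0))
```

```text
[0.57155447 0.28078731 0.23860833] [-1.79999671e+02 -6.07653158e-03  1.79902649e+02] [-30.36016124  29.42617542   0.2141723   90.29978722  -0.12436054
  60.27968085  59.79069344] [[ 6.71411070e-04 -9.56164170e-01 -2.92830375e-01  7.61559003e-02]
 [ 9.99999744e-01  5.69883268e-04  4.32021220e-04 -1.15712519e-04]
 [-2.46204081e-04 -2.92830590e-01  9.56164309e-01 -1.46055841e-01]
 [ 0.00000000e+00  0.00000000e+00  0.00000000e+00  1.00000000e+00]] 70.8281044430387
stand 0.69 [262.1, 144.8, 380.1, 262.5]
disc 3098 [0.57198496 0.2820294  0.03205369] [0.57332381 0.2821894  0.03198383] [0.53814399 0.24680261 0.02914717] [0.60850363 0.31757619 0.03482049]
box 4335 [0.56860559 0.28213696 0.02393967] [0.57301393 0.2819608  0.02350229] [0.50830277 0.21651882 0.02100522] [0.6377251  0.34740277 0.02599936]
posttop 137 [0.57212809 0.28197649 0.07902171] [0.5730062  0.28249114 0.0790594 ] [0.56668018 0.27635062 0.07501542] [0.57933221 0.28863165 0.08310337]
```

View pics/w1.png

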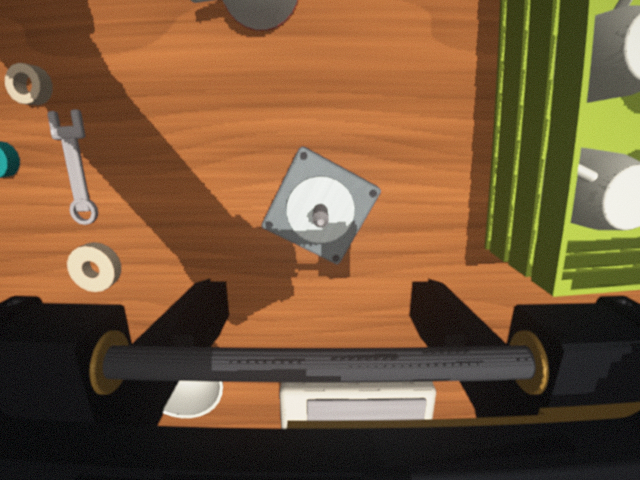

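The wrist view shows the stand's disc at (320,205) and the post standing centrally. There is a green crate with mugs to the right (+y). The wide ring is at (94,268) and the beige narrow ring at (28,85). Now I move over the wide ring.

send_rows(deltas=[[[0, 0, 0, -0.24, -0.915, 0.27, 1], [0, 0, 0, -0.24, -0.915, 0.27, 1], [0, 0, 0, -0.24, -0.915, 0.27, 1], [0, 0, 0, -0.24, -0.915, 0.27, 1], [0, 0, 0, -0.24, -0.915, 0.27, 1], [0, 0, 0, -0.24, -0.915, 0.27, 1], [0, 0, 0, -0.24, -0.915, 0.27, 1], [0, 0, 0, -0.24, -0.915, 0.27, 1], [0, 0, 0, -0.24, -0.915, 0.27, 1], [0, 0, 0, -0.24, -0.915, 0.27, 1], [0, 0, 0, 0, 0, 0, 1], [0, 0, 0, 0, 0, 0, 1]]])

```text
clock: 4.2
position: [0.6429, 0.0084, 0.1576]
eef_rot: [179.9, -0.0, -179.9]
ft_force: [0.7, 1.2, -0.9]
finger_gap: 0.0882
finger_force: 0.0
```

```bash
cat >> h.py <<'E'
def ring(c,s,xy,top,r):
    P=cloud(c,s); m=(abs(P[...,2]-top)<.004)&(c["z_map"]>0)&(np.hypot(P[...,0]-xy[0],P[...,1]-xy[1])<r)
    m=cv2.morphologyEx(m.astype(np.uint8),cv2.MORPH_OPEN,np.ones((3,3)))
    cs,_=cv2.findContours(m,cv2.RETR_EXTERNAL,cv2.CHAIN_APPROX_NONE); k=max(cs,key=cv2.contourArea).reshape(-1,2)
    q=onplane(c,k,top,s); A=np.c_[2*q[:,:2],np.ones(len(q))]; b=(q[:,:2]**2).sum(1); x=np.linalg.lstsq(A,b,rcond=None)[0]
    return x[:2],2*np.sqrt(x[2]+x[:2]@x[:2]),k.mean(0)
E
python3 - <<'E'
from h import *
c=dict(np.load("/tmp/w1.npz"));s=dict(position=c["s_pos"],eef_rot=c["s_rot"])
P=cloud(c,s); q=P[(P[...,2]>.05)&(P[...,1]>.34)&(c["z_map"]>0)&(P[...,0]>.45)]; print("crate",q.min(0),q.max(0))
s=sense();c=imaging.capture("wrist");print(s["position"],s["eef_rot"])
save(c,"w2.png",(160,60,480,300),2)
print(ring(c,s,(.644,.006),.018,.045))
print("disc from w1 not redone")
c=dict(np.load("/tmp/top.npz"))
print("top:",ring(c,None,(.644,.006),.018,.045),ring(c,None,(.437,-.027),.02,.03),ring(c,None,(.573,.282),.032,.045),ring(c,None,(.613,-.243),.085,.03))
E
```

```text
crate [0.45000572 0.34000153 0.05001605] [0.83995103 0.63086494 0.3412321 ]
[0.64290671 0.00841953 0.15759634] [ 1.79946908e+02 -2.76230597e-02 -1.79933617e+02]
(array([0.64696674, 0.00437959]), np.float64(0.058357147425373755), array([313.33854167, 227.65104167]))
disc from w1 not redone
top: (array([0.64479516, 0.0044204 ]), np.float64(0.0550362343112107), array([321.17346939, 204.43877551])) (array([ 0.43608464, -0.03234123]), np.float64(0.0326103091274276), array([338.71830986, 312.5915493 ])) (array([0.5711846 , 0.28094049]), np.float64(0.058038305357816615), array([179.53191489, 234.47340426])) (array([ 0.6138957 , -0.24422101]), np.float64(0.036303614768841294), array([452.46268657, 217.04477612]))
```

View pics/w2.png

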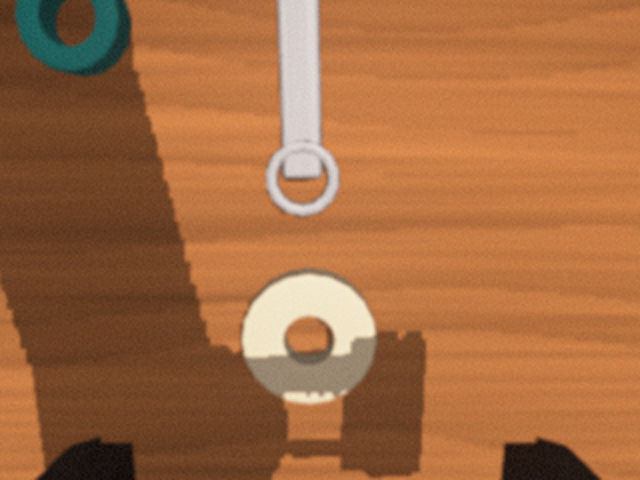

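The crop shows the wide ring at about (309,337), beige and whole. The spanner's eye is clear of the finger paths. I align and descend.

send_rows(deltas=[[[0, 0, 0, -0.13, -0.13, 0.8, 1], [0, 0, 0, 0, 0, 0.8, 1], [0, 0, 0, 0, 0, 0.8, 1], [0, 0, 0, 0, 0, 0.8, 1], [0, 0, 0, 0, 0, 0.8, 1], [0, 0, 0, 0, 0, 0.5, 1], [0, 0, 0, 0, 0, 0.25, 1], [0, 0, 0, 0, 0, 0.2, 1], [0, 0, 0, 0, 0, 0, 1], [0, 0, 0, 0, 0, 0, 1]]], newtons=12)

```text
clock: 5.25
position: [0.6478, 0.0033, 0.0101]
eef_rot: [180.0, 0.1, -180.0]
ft_force: [-0.7, -1.0, 1.2]
finger_gap: 0.0882
finger_force: 0.0
```

send_rows(deltas=[[[0, 0, 0, 0, 0.03, 0.17, 1], [0, 0, 0, 0, 0, 0, 0.8], [0, 0, 0, 0, 0, 0, 0.6], [0, 0, 0, 0, 0, 0, 0.5], [0, 0, 0, 0, 0, 0, 0.5], [0, 0, 0, 0, 0, 0, 0.5], [0, 0, 0, 0, 0, 0, 0.5]]], newtons=12)

```text
clock: 5.95
position: [0.6472, 0.004, 0.0043]
eef_rot: [-180.0, 0.0, -180.0]
ft_force: [0.5, -0.1, 0.6]
finger_gap: 0.0601
finger_force: 12.0
```

send_rows(deltas=[[[0, 0, 0, 0, 0, -0.1, 0.5], [0, 0, 0, 0, 0, -0.3, 0.5], [0, 0, 0, 0, 0, -0.6, 0.5], [0, 0, 0, 0, 0, -0.6, 0.5], [0, 0, 0, 0, 0, -0.6, 0.5], [0, 0, 0, 0, 0, -0.6, 0.5], [0, 0, 0, 0, 0, -0.6, 0.5], [0, 0, 0, 0, 0, -0.6, 0.5], [0, 0, 0, 0, 0, 0, 0.5], [0, 0, 0, 0, 0, 0, 0.5]]])

```text
clock: 6.95
position: [0.6474, 0.0041, 0.125]
eef_rot: [180.0, 0.1, -180.0]
ft_force: [-0.7, 0.4, -0.8]
finger_gap: 0.0605
finger_force: 12.0
```

Run:
```python
from h import *
c=dict(np.load("/tmp/w1.npz"));s=dict(position=c["s_pos"],eef_rot=c["s_rot"])
P=cloud(c,s)
m=(P[...,2]>.02)&(P[...,2]<.2)&(P[...,0]<.63)&(P[...,1]>.35)&(c["z_map"]>0);m[280:]=0; q=P[m]
print(np.percentile(q,[0,1,50,99],axis=0).round(3))
s=sense();c=imaging.capture("wrist");print(s["position"],s["finger_gap"],s["finger_force"])
save(c,"w3.png")
```

```text
[[0.366 0.465 0.02 ]
 [0.381 0.467 0.022]
 [0.507 0.479 0.097]
 [0.621 0.619 0.131]]
[0.64737639 0.00408375 0.12497331] 0.06051184062134036 11.999904289841652
```

View pics/w3.png

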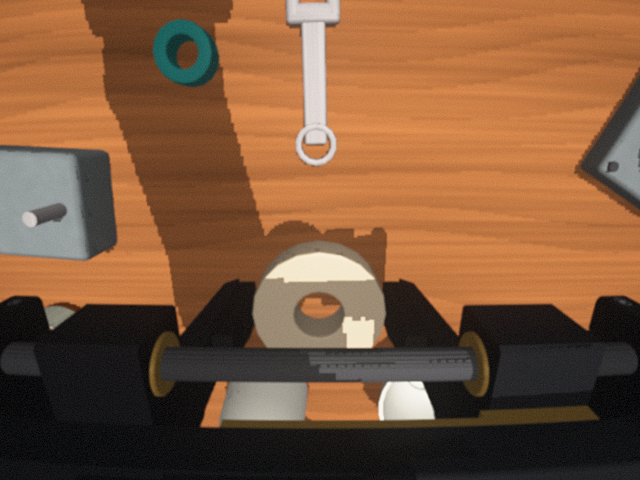

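The picture shows the ring held level between the fingers, with its bore at (320,315). The crate starts at y ≥ 0.465, so it is clear. I carry the ring to the post.

send_rows(deltas=[[[0, 0, 0, 0.12, 0.46, 0, 0.5], [0, 0, 0, 0.25, 0.93, 0, 0.5], [0, 0, 0, 0.25, 0.93, 0, 0.5], [0, 0, 0, 0.25, 0.93, 0, 0.5], [0, 0, 0, 0.25, 0.93, 0, 0.5], [0, 0, 0, 0.25, 0.93, 0, 0.5], [0, 0, 0, 0.25, 0.93, 0, 0.5], [0, 0, 0, 0.25, 0.93, 0, 0.5], [0, 0, 0, 0.25, 0.93, 0, 0.5], [0, 0, 0, 0.25, 0.93, 0, 0.5], [0, 0, 0, 0.11, 0.44, 0, 0.5], [0, 0, 0, 0, 0, 0, 0.5]]])

```text
clock: 8.2
position: [0.5708, 0.2851, 0.1234]
eef_rot: [179.9, -0.1, -179.7]
ft_force: [1.4, 0.5, -0.9]
finger_gap: 0.0604
finger_force: 12.0
```

send_rows(deltas=[[[0, 0, 0, 0, 0, 0, 0.5], [0, 0, 0, 0, 0, 0, 0.5]]])

```text
clock: 8.4
position: [0.5734, 0.2798, 0.1239]
eef_rot: [-179.9, 0.0, 179.9]
ft_force: [-0.4, 0.2, -0.9]
finger_gap: 0.06
finger_force: 12.0
```

Run:
```python
from h import *
s=sense();c=imaging.capture("wrist");print(s["position"])
P=cloud(c,s)
m=(P[...,2]>.07)&(P[...,2]<.09)&(c["z_map"]>0)&(np.hypot(P[...,0]-.573,P[...,1]-.282)<.025);q=P[m];print(m.sum(), q.mean(0) if m.sum() else 0)
q=P[(P[...,2]>.13)&(P[...,2]<.145)&(c["z_map"]>0)&(np.hypot(P[...,0]-.573,P[...,1]-.282)<.034)];print("ringtop",q.min(0),q.max(0))
save(c,"w4.png",(200,180,440,360),3)
```

```text
[0.57335156 0.27977391 0.12394883]
0 0
ringtop [0.54349241 0.24888372 0.1300066 ] [0.5913208  0.31470685 0.14498985]
```

View pics/w4.png

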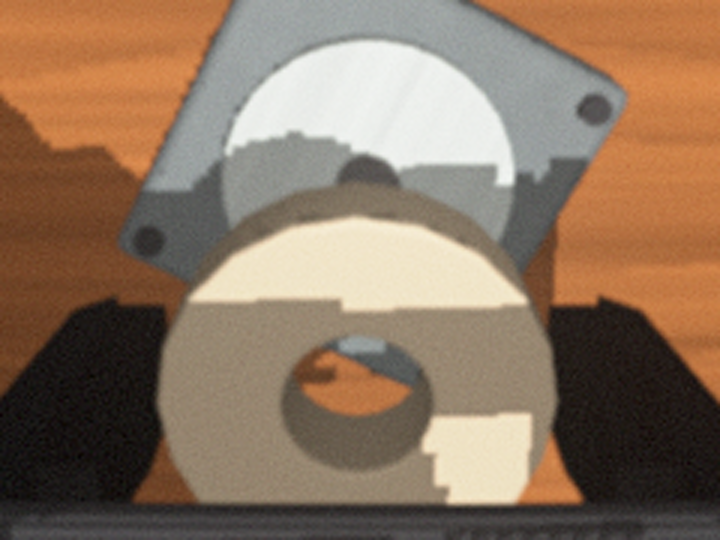

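The crop shows the post base at about column 368 and the ring at 357, so the ring needs to go about 2 mm in +y. I correct that and lower it over the taper.

send_rows(deltas=[[[0, 0, 0, 0.01, 0.075, 0.2, 0.5], [0, 0, 0, 0, 0, 0.3, 0.5], [0, 0, 0, 0, 0, 0.3, 0.5], [0, 0, 0, 0, 0, 0.25, 0.5], [0, 0, 0, 0, 0, 0.2, 0.5], [0, 0, 0, 0, 0, 0.1, 0.5], [0, 0, 0, 0, 0, 0, 0.5], [0, 0, 0, 0, 0, 0, 0.5]]])

```text
clock: 9.25
position: [0.5725, 0.2845, 0.0838]
eef_rot: [180.0, 0.0, -180.0]
ft_force: [0.0, 0.0, -1.2]
finger_gap: 0.0603
finger_force: 12.0
```

Run:
```python
from h import *
s=sense();c=imaging.capture("wrist");print(s["position"],s["ft_force"])
save(c,"w5.png",(220,200,420,350),3)
```

```text
[0.57247207 0.28449578 0.08377702] [ 0.01649276  0.0402249  -1.16850205]
```

View pics/w5.png

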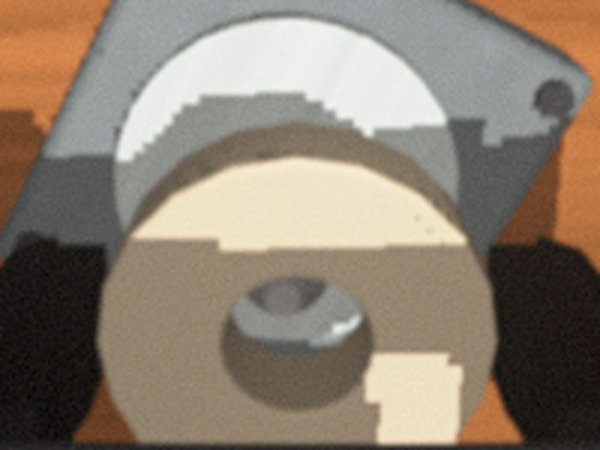

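The crop shows the post tip inside the bore at (282,297), against the bore's axis near (297,295). That is 2.3 mm in y, so I correct it and then lower the ring to just above home.

send_rows(deltas=[[[0, 0, 0, 0, -0.08, 0, 0.5], [0, 0, 0, 0, 0, 0, 0.5], [0, 0, 0, 0, 0, 0, 0.5], [0, 0, 0, 0, 0, 0.15, 0.5], [0, 0, 0, 0, 0, 0.15, 0.5], [0, 0, 0, 0, 0, 0.2, 0.5], [0, 0, 0, 0, 0, 0, 0.5]]])

```text
clock: 10.0
position: [0.5715, 0.2816, 0.0673]
eef_rot: [-179.9, -0.1, -180.0]
ft_force: [0.5, -0.6, -0.5]
finger_gap: 0.0606
finger_force: 12.0
```

send_rows(deltas=[[[0, 0, 0, 0, 0, 0.25, 0.5], [0, 0, 0, 0, 0, 0.25, 0.5], [0, 0, 0, 0, 0, 0.25, 0.5], [0, 0, 0, 0, 0, 0.1, 0.5], [0, 0, 0, 0, 0, 0, 0.5], [0, 0, 0, 0, 0, 0, 0.5]]])

```text
clock: 10.6
position: [0.5724, 0.2821, 0.0432]
eef_rot: [180.0, 0.0, -180.0]
ft_force: [-0.1, 0.3, -0.8]
finger_gap: 0.0597
finger_force: 12.0
```

send_rows(deltas=[[[0, 0, 0, 0, 0, 0.1, 0.5], [0, 0, 0, 0, 0, 0.07, 0.5], [0, 0, 0, 0, 0, 0.03, 0.5], [0, 0, 0, 0, 0, 0, 0.5], [0, 0, 0, 0, 0, 0, 0.5]]])

```text
clock: 11.1
position: [0.5723, 0.282, 0.0372]
eef_rot: [180.0, 0.0, -180.0]
ft_force: [-0.4, -0.5, -0.3]
finger_gap: 0.0602
finger_force: 12.0
```

send_rows(deltas=[[[0, 0, 0, 0, 0, 0.02, 0.5], [0, 0, 0, 0, 0, 0.02, 0.5], [0, 0, 0, 0, 0, 0, 0.5], [0, 0, 0, 0, 0, 0, 0.5]]])

```text
clock: 11.5
position: [0.5724, 0.282, 0.0362]
eef_rot: [180.0, 0.0, -180.0]
ft_force: [-1.0, -1.3, 2.9]
finger_gap: 0.0604
finger_force: 12.0
```

Contact has begun. I make one more small step and then release gently.

send_rows(deltas=[[[0, 0, 0, 0, 0, 0.02, 0.5], [0, 0, 0, 0, 0, 0, 0.5], [0, 0, 0, 0, 0, 0, 0.5]]])

```text
clock: 11.8
position: [0.5724, 0.2821, 0.0362]
eef_rot: [180.0, 0.0, -180.0]
ft_force: [-2.8, -1.9, 8.7]
finger_gap: 0.0606
finger_force: 12.0
```

send_rows(deltas=[[[0, 0, 0, 0, 0, 0, 0.75], [0, 0, 0, 0, 0, 0, 0.8], [0, 0, 0, 0, 0, 0, 0.8], [0, 0, 0, 0, 0, 0, 0.8], [0, 0, 0, 0, 0, -0.3, 0.8], [0, 0, 0, 0, 0, -0.8, 0.8], [0, 0, 0, 0, 0, -0.8, 0.8], [0, 0, 0, 0, 0, -0.8, 0.8], [0, 0, 0, 0, 0, -0.8, 0.8], [0, 0, 0, 0, 0, 0, 0.8]]])

```text
clock: 12.8
position: [0.5746, 0.2831, 0.1445]
eef_rot: [179.8, 0.3, -180.0]
ft_force: [1.3, -0.1, -0.5]
finger_gap: 0.0704
finger_force: 0.0
```

send_rows(deltas=[[[0, 0, 0, 0.4, -0.93, 0, 0.8], [0, 0, 0, 0.4, -0.93, 0, 0.8], [0, 0, 0, 0.4, -0.93, 0, 0.8], [0, 0, 0, 0.4, -0.93, 0, 0.8], [0, 0, 0, 0.4, -0.93, 0, 0.8], [0, 0, 0, 0.4, -0.93, 0, 0.8], [0, 0, 0, 0.4, -0.93, 0, 0.8], [0, 0, 0, 0.4, -0.93, 0, 0.8], [0, 0, 0, 0.4, -0.93, 0, 0.8], [0, 0, 0, 0.4, -0.93, 0, 0.8], [0, 0, 0, 0.44, -0.93, 0, 0.8]]])

```text
clock: 13.9
position: [0.4384, -0.026, 0.1401]
eef_rot: [-180.0, -0.0, -180.0]
ft_force: [0.9, -0.7, -0.6]
finger_gap: 0.0707
finger_force: 0.0
```

send_rows(deltas=[[[0, 0, 0, 0, 0, 0, 0.8], [0, 0, 0, 0, 0, 0, 0.8], [0, 0, 0, 0, 0, 0, 0.8]]])

```text
clock: 14.2
position: [0.4397, -0.0239, 0.1403]
eef_rot: [180.0, 0.0, -179.9]
ft_force: [-1.2, 0.4, 1.0]
finger_gap: 0.0707
finger_force: 0.0
```

Run:
```python
from h import *
c=imaging.capture("top"); P=cloud(c)
print("wide on stand:",ring(c,None,(.5715,.281),.05,.04))
s=sense();c=imaging.capture("wrist");print(s["position"],s["eef_rot"],s["finger_gap"])
print(ring(c,s,(.438,-.028),.02,.03)); P=cloud(c,s)
m=(abs(P[...,2]-.02)<.004)&(c["z_map"]>0)&(np.hypot(P[...,0]-.438,P[...,1]+.028)<.03);q=P[m];print(q.min(0),q.max(0),c["pixels"][m].mean(0))
m=(P[...,2]>.004)&(P[...,2]<.012)&(c["z_map"]>0)&(P[...,0]<.5)&(np.hypot(P[...,0]-.438,P[...,1]+.028)>.03)&(P[...,1]>-.02);q=P[m];print("spanner",np.percentile(q,[1,99],axis=0) if len(q) else 0)
save(c,"w6.png",(160,60,480,300),2)
```

```text
wide on stand: (array([0.57153297, 0.27961052]), np.float64(0.055796536986571374), array([178.19318182, 234.5       ]))
[ 0.43975571 -0.02381214  0.14031927] [ 1.79975390e+02  2.42187216e-02 -1.79879922e+02] 0.07027956752928417
(array([ 0.43593504, -0.03212557]), np.float64(0.04058650420865926), array([308.40425532, 225.37588652]))
[ 0.41578279 -0.052444    0.01602013] [ 0.45715591 -0.01197422  0.02215225] [219.39118265 204.60881735 178.95031491]
spanner [[ 0.31686632 -0.01889228  0.00443213]
 [ 0.4990045   0.21481396  0.01178875]]
```

View pics/w6.png

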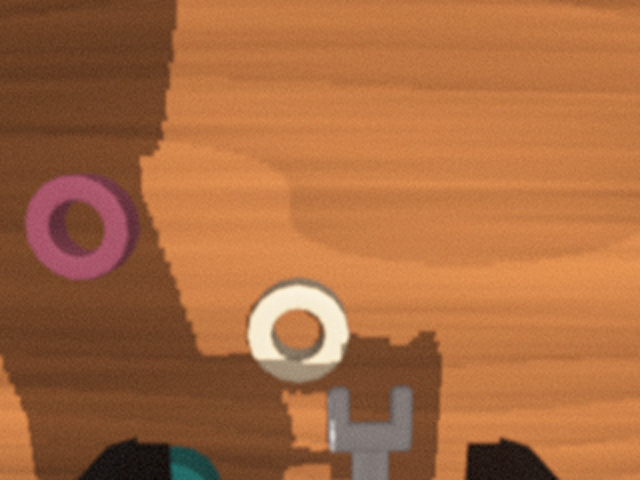

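The crop shows the beige narrow ring at (298,330), pink at (80,227), turquoise at the lower left, and the spanner's jaw at (370,410) clear of the finger lanes. I grasp the beige ring.

send_rows(deltas=[[[0, 0, 0, 0.11, -0.27, 0.3, 0.75], [0, 0, 0, 0, 0, 0.8, 0.75], [0, 0, 0, 0, 0, 0.8, 0.75], [0, 0, 0, 0, 0, 0.8, 0.75], [0, 0, 0, 0, 0, 0.8, 0.75], [0, 0, 0, 0, 0, 0.5, 0.75], [0, 0, 0, 0, 0, 0.2, 0.75], [0, 0, 0, 0, 0, 0.1, 0.75], [0, 0, 0, 0, 0, 0, 0.75], [0, 0, 0, 0, 0, 0, 0.75], [0, 0, 0, 0, 0, 0, 0.75]]])

```text
clock: 15.4
position: [0.4365, -0.0331, 0.0119]
eef_rot: [180.0, 0.1, -180.0]
ft_force: [0.3, 0.3, -0.1]
finger_gap: 0.0662
finger_force: 0.0
```

send_rows(deltas=[[[0, 0, 0, 0, 0.03, 0.2, 0.75], [0, 0, 0, 0, 0, 0.05, 0.65], [0, 0, 0, 0, 0, 0, 0.5], [0, 0, 0, 0, 0, 0, 0.4], [0, 0, 0, 0, 0, 0, 0.35], [0, 0, 0, 0, 0, 0, 0.35], [0, 0, 0, 0, 0, 0, 0.35], [0, 0, 0, 0, 0, 0, 0.35]]], newtons=10)

```text
clock: 16.2
position: [0.436, -0.0322, 0.0039]
eef_rot: [-180.0, 0.0, -180.0]
ft_force: [-0.1, 0.2, 0.1]
finger_gap: 0.0416
finger_force: 10.0
```

send_rows(deltas=[[[0, 0, 0, 0, 0, -0.1, 0.35], [0, 0, 0, 0, 0, -0.4, 0.35], [0, 0, 0, 0, 0, -0.7, 0.35], [0, 0, 0, 0, 0, -0.7, 0.35], [0, 0, 0, 0, 0, -0.7, 0.35], [0, 0, 0, 0, 0, -0.7, 0.35], [0, 0, 0, 0, 0, -0.7, 0.35], [0, 0, 0, 0, 0, 0, 0.35]]])

```text
clock: 17.0
position: [0.4377, -0.0322, 0.1267]
eef_rot: [180.0, 0.3, -180.0]
ft_force: [0.8, 0.6, -0.2]
finger_gap: 0.0419
finger_force: 10.0
```

send_rows(deltas=[[[0, 0, 0, -0.2, 0.47, 0, 0.35], [0, 0, 0, -0.4, 0.91, 0, 0.35], [0, 0, 0, -0.4, 0.91, 0, 0.35], [0, 0, 0, -0.4, 0.91, 0, 0.35], [0, 0, 0, -0.4, 0.91, 0, 0.35], [0, 0, 0, -0.4, 0.91, 0, 0.35], [0, 0, 0, -0.4, 0.91, 0, 0.35], [0, 0, 0, -0.4, 0.91, 0, 0.35], [0, 0, 0, -0.4, 0.91, 0, 0.35], [0, 0, 0, -0.4, 0.91, 0, 0.35], [0, 0, 0, -0.4, 0.91, 0, 0.35], [0, 0, 0, -0.35, 0.9, 0, 0.35]]])

```text
clock: 18.2
position: [0.5722, 0.2828, 0.1231]
eef_rot: [-180.0, -0.0, -180.0]
ft_force: [-0.2, 0.0, -1.0]
finger_gap: 0.0417
finger_force: 10.0
```

send_rows(deltas=[[[0, 0, 0, 0, 0, 0, 0.35], [0, 0, 0, 0, 0, 0, 0.35], [0, 0, 0, 0, 0, 0, 0.35], [0, 0, 0, 0, 0, 0, 0.35], [0, 0, 0, 0, 0, 0, 0.35], [0, 0, 0, 0, 0, 0, 0.35]]])

```text
clock: 18.8
position: [0.5723, 0.2814, 0.1239]
eef_rot: [-180.0, 0.0, 180.0]
ft_force: [-0.1, 0.5, -0.5]
finger_gap: 0.0417
finger_force: 10.0
```

send_rows(deltas=[[[0, 0, 0, 0, 0.02, 0.2, 0.35], [0, 0, 0, 0, 0, 0.3, 0.35], [0, 0, 0, 0, 0, 0.3, 0.35], [0, 0, 0, 0, 0, 0.25, 0.35], [0, 0, 0, 0, 0, 0.2, 0.35], [0, 0, 0, 0, 0, 0.06, 0.35], [0, 0, 0, 0, 0, 0, 0.35], [0, 0, 0, 0, 0, 0, 0.35], [0, 0, 0, 0, 0, 0, 0.35], [0, 0, 0, 0, 0, 0, 0.35]]])

```text
clock: 19.8
position: [0.5725, 0.2827, 0.0849]
eef_rot: [180.0, 0.0, -180.0]
ft_force: [-0.5, -0.6, 0.2]
finger_gap: 0.0413
finger_force: 10.0
```

Run:
```python
from h import *
s=sense();c=imaging.capture("wrist");print(s["position"],s["ft_force"])
save(c,"w7.png",(220,200,420,350),3)
```

```text
[0.57250997 0.28271755 0.08488425] [-0.46593099 -0.62813773  0.15020918]
```

View pics/w7.png

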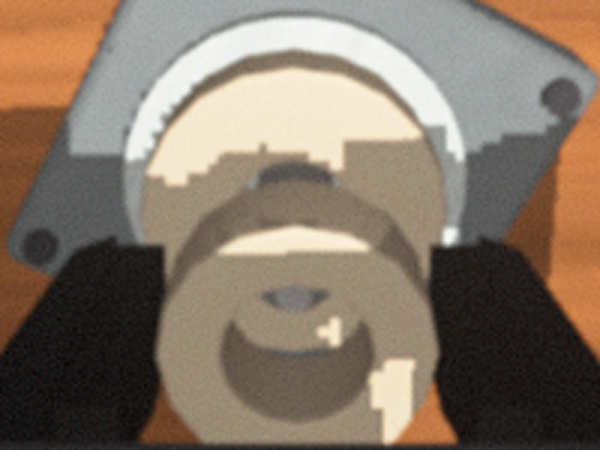

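The crop shows the wide ring flat on the disc and the post tip at (295,298), centred in the narrow ring's bore. I lower it.

send_rows(deltas=[[[0, 0, 0, 0, 0, 0.15, 0.35], [0, 0, 0, 0, 0, 0.15, 0.35], [0, 0, 0, 0, 0, 0.2, 0.35], [0, 0, 0, 0, 0, 0.2, 0.35], [0, 0, 0, 0, 0, 0.15, 0.35], [0, 0, 0, 0, 0, 0.08, 0.35], [0, 0, 0, 0, 0, 0, 0.35], [0, 0, 0, 0, 0, 0, 0.35]]])

```text
clock: 20.65
position: [0.5724, 0.2826, 0.0567]
eef_rot: [180.0, 0.0, -180.0]
ft_force: [0.4, -0.5, 0.7]
finger_gap: 0.0419
finger_force: 10.0
```

send_rows(deltas=[[[0, 0, 0, 0, 0, 0.03, 0.35], [0, 0, 0, 0, 0, 0.02, 0.35], [0, 0, 0, 0, 0, 0.02, 0.35], [0, 0, 0, 0, 0, 0, 0.35], [0, 0, 0, 0, 0, 0, 0.35], [0, 0, 0, 0, 0, 0, 0.35]]])

```text
clock: 21.25
position: [0.5723, 0.2826, 0.0546]
eef_rot: [180.0, 0.0, -180.0]
ft_force: [0.4, 0.5, -0.2]
finger_gap: 0.0417
finger_force: 10.0
```

send_rows(deltas=[[[0, 0, 0, 0, 0, 0.02, 0.35], [0, 0, 0, 0, 0, 0, 0.35], [0, 0, 0, 0, 0, 0, 0.35]]])

```text
clock: 21.55
position: [0.5723, 0.2826, 0.0539]
eef_rot: [-180.0, -0.0, -180.0]
ft_force: [0.6, 0.6, -0.8]
finger_gap: 0.0416
finger_force: 10.0
```

send_rows(deltas=[[[0, 0, 0, 0, 0, 0.015, 0.35], [0, 0, 0, 0, 0, 0, 0.35], [0, 0, 0, 0, 0, 0, 0.35]]])

```text
clock: 21.85
position: [0.5724, 0.2826, 0.0538]
eef_rot: [180.0, 0.0, -180.0]
ft_force: [-1.4, -0.3, 5.2]
finger_gap: 0.0415
finger_force: 10.0
```

send_rows(deltas=[[[0, 0, 0, 0, 0, 0, 0.55], [0, 0, 0, 0, 0, 0, 0.65], [0, 0, 0, 0, 0, 0, 0.65], [0, 0, 0, 0, 0, 0, 0.65], [0, 0, 0, 0, 0, -0.3, 0.65], [0, 0, 0, 0, 0, -0.9, 0.65], [0, 0, 0, 0, 0, -0.9, 0.65], [0, 0, 0, 0, 0, -0.9, 0.65], [0, 0, 0, 0, 0, -0.9, 0.65], [0, 0, 0, 0, 0, 0, 0.65], [0, 0, 0, 0, 0, 0, 0.65]]])

```text
clock: 22.95
position: [0.5725, 0.2827, 0.1713]
eef_rot: [180.0, 0.1, -180.0]
ft_force: [-0.9, -0.4, 0.5]
finger_gap: 0.0574
finger_force: 0.0
```

Run:
```python
from h import *
s=sense();c=imaging.capture("wrist");print(s["position"],s["ft_force"])
P=cloud(c,s)
for z in(.032,.05,.07):
    m=(abs(P[...,2]-z)<.004)&(c["z_map"]>0)&(np.hypot(P[...,0]-.573,P[...,1]-.282)<.04);q=P[m];print(z,m.sum(),np.percentile(q,[1,50,99],axis=0).round(4))
save(c,"w8.png",(200,120,440,300),3)
```

```text
[0.57254952 0.28271745 0.17127263] [-0.87858119 -0.41064759  0.499117  ]
0.032 1066 [[0.5383 0.247  0.0289]
 [0.555  0.2839 0.032 ]
 [0.6039 0.3171 0.0343]]
0.05 1603 [[0.5436 0.2534 0.0473]
 [0.5598 0.2798 0.0499]
 [0.6008 0.3102 0.0533]]
0.07 1734 [[0.553  0.2631 0.0664]
 [0.5708 0.2822 0.0699]
 [0.5921 0.3015 0.0733]]
```

View pics/w8.png

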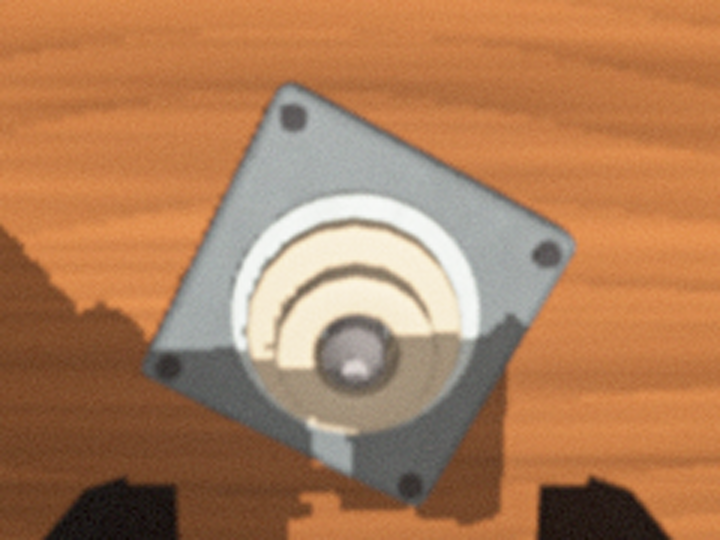

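The crop shows both rings stacked concentrically on the post. Their tops measure 0.050 and 0.070, so both are home. Next is the grey station.

send_rows(deltas=[[[0, 0, 0, -0.08, -0.5, 0, 0.65], [0, 0, 0, -0.08, -0.98, 0, 0.65], [0, 0, 0, -0.08, -0.98, 0, 0.65], [0, 0, 0, -0.08, -0.98, 0, 0.65], [0, 0, 0, -0.08, -0.98, 0, 0.65], [0, 0, 0, -0.08, -0.98, 0, 0.65], [0, 0, 0, -0.08, -0.98, 0, 0.65], [0, 0, 0, -0.08, -0.98, 0, 0.65], [0, 0, 0, -0.08, -0.98, 0, 0.65], [0, 0, 0, -0.08, -0.98, 0, 0.65], [0, 0, 0, -0.08, -0.98, 0, 0.65], [0, 0, 0, -0.08, -0.98, 0, 0.65]]])

```text
clock: 24.2
position: [0.6, -0.0584, 0.1694]
eef_rot: [-180.0, -0.1, 180.0]
ft_force: [0.3, -0.5, 0.3]
finger_gap: 0.0575
finger_force: 0.0
```

send_rows(deltas=[[[0, 0, 0, -0.08, -0.98, 0, 0.65], [0, 0, 0, -0.08, -0.98, 0, 0.65], [0, 0, 0, -0.08, -0.98, 0, 0.65], [0, 0, 0, -0.08, -0.98, 0, 0.65], [0, 0, 0, -0.08, -0.98, 0, 0.65], [0, 0, 0, -0.08, -0.98, 0, 0.65], [0, 0, 0, 0, -0.5, 0, 0.65], [0, 0, 0, 0, 0, 0, 0.65], [0, 0, 0, 0, 0, 0, 0.65], [0, 0, 0, 0, 0, 0, 0.65], [0, 0, 0, 0, 0, 0, 0.65]]])

```text
clock: 25.3
position: [0.616, -0.2452, 0.1705]
eef_rot: [179.9, -0.0, -179.8]
ft_force: [-0.1, 0.1, -0.3]
finger_gap: 0.0573
finger_force: 0.0
```

Run:
```python
from h import *
s=sense();c=imaging.capture("wrist");print(s["position"],s["eef_rot"])
P=cloud(c,s)
print(ring(c,s,(.615,-.243),.085,.03))
m=(abs(P[...,2]-.085)<.004)&(c["z_map"]>0)&(np.hypot(P[...,0]-.615,P[...,1]+.243)<.03);print(m.sum(),P[m].min(0),P[m].max(0),np.median(P[m],0),c["pixels"][m].mean(0))
m=(P[...,2]>.069)&(P[...,2]<.077)&(c["z_map"]>0)&(np.hypot(P[...,0]-.615,P[...,1]+.178)<.035);print("marker",m.sum(),P[m].mean(0) if m.any() else 0)
save(c,"w9.png")
```

```text
[ 0.6160205  -0.24522594  0.17045155] [ 1.79945992e+02 -5.37818038e-04 -1.79846145e+02]
(array([ 0.61424272, -0.24433301]), np.float64(0.03874078659008193), array([320.05844156, 240.42207792]))
2236 [ 0.59511008 -0.26392148  0.08106813] [ 0.63448186 -0.22451577  0.08730885] [ 0.61380742 -0.24425033  0.08496504] [32.30635063 28.20661896 27.09391771]
marker 148 [ 0.61927722 -0.17960672  0.07280559]
```

View pics/w9.png

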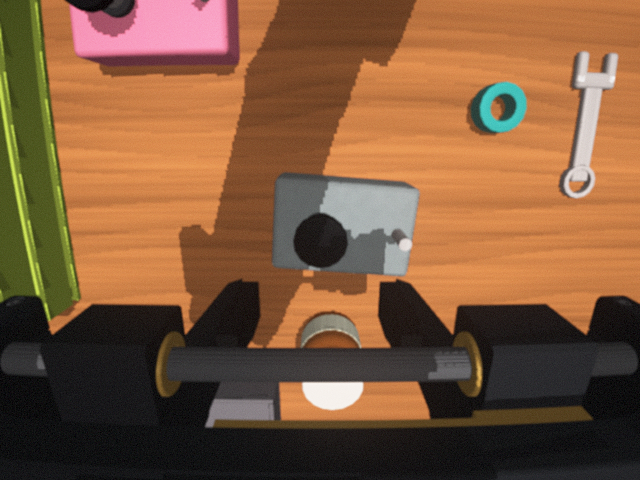

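The picture shows the grey station with its plunger at (320,240) and its marker at (404,243). The pink look-alike is at the upper left. The measured plunger–marker distance is 65 mm, as specified. I shut the fingers and descend to just above the head.

send_rows(deltas=[[[0, 0, 0, 0.04, 0.03, 0, 0], [0, 0, 0, 0, 0, 0.3, 0], [0, 0, 0, 0, 0, 0.6, 0], [0, 0, 0, 0, 0, 0.6, 0], [0, 0, 0, 0, 0, 0.6, 0], [0, 0, 0, 0, 0, 0.4, 0], [0, 0, 0, 0, 0, 0.15, 0], [0, 0, 0, 0, 0, 0, 0], [0, 0, 0, 0, 0, 0, 0], [0, 0, 0, 0, 0, 0, 0], [0, 0, 0, 0, 0, 0, 0]]], newtons=20)

```text
clock: 26.45
position: [0.615, -0.2465, 0.0918]
eef_rot: [-180.0, 0.1, -180.0]
ft_force: [-0.6, -0.3, 0.1]
finger_gap: 0.0006
finger_force: 0.0
```

send_rows(deltas=[[[0, 0, 0, 0, 0, 0.08, 0], [0, 0, 0, 0, 0, 0.08, 0], [0, 0, 0, 0, 0, 0.08, 0], [0, 0, 0, 0, 0, 0, 0], [0, 0, 0, 0, 0, 0, 0]]])

```text
clock: 26.95
position: [0.6146, -0.2463, 0.084]
eef_rot: [-180.0, 0.0, -180.0]
ft_force: [-1.7, 0.5, 4.1]
finger_gap: 0.0002
finger_force: 2.0
```

send_rows(deltas=[[[0, 0, 0, 0, 0, 0.06, 0], [0, 0, 0, 0, 0, 0.08, 0], [0, 0, 0, 0, 0, 0.08, 0], [0, 0, 0, 0, 0, 0.06, 0], [0, 0, 0, 0, 0, 0.03, 0], [0, 0, 0, 0, 0, 0, 0], [0, 0, 0, 0, 0, 0, 0], [0, 0, 0, 0, 0, 0, 0], [0, 0, 0, 0, 0, 0, 0]]])

```text
clock: 27.85
position: [0.6146, -0.2463, 0.0748]
eef_rot: [-180.0, 0.0, -180.0]
ft_force: [-1.9, 0.5, 6.5]
finger_gap: 0.0005
finger_force: 3.5
```

Run:
```python
from h import *
s=sense()
for n in("top","scene","wrist"):
    c=imaging.capture(n);P=cloud(c,s if n=="wrist" else None)
    K=c["pixels"].astype(int).sum(2)
    m=(P[...,2]>.065)&(P[...,2]<.09)&(c["z_map"]>0)&(np.hypot(P[...,0]-.615,P[...,1]+.244)<.022)&(K<180)
    k=(P[...,2]>.068)&(P[...,2]<.078)&(c["z_map"]>0)&(np.hypot(P[...,0]-.619,P[...,1]+.1796)<.012)
    print(n,m.sum(),np.percentile(P[m][:,2],[10,30,50,70]).round(4) if m.any() else 0,k.sum(),np.median(P[k],0) if k.any() else 0)
print(s["position"],sense()["position"],sense()["ft_force"])
```

```text
top 9 [0.0695 0.0709 0.0718 0.0723] 0 0
scene 58 [0.0703 0.0729 0.0739 0.075 ] 27 [ 0.62012106 -0.17680523  0.07251281]
wrist 2544 [0.0717 0.0739 0.0746 0.0789] 380 [ 0.61895842 -0.18031223  0.07285167]
[ 0.61461953 -0.24632248  0.07480733] [ 0.61462501 -0.24630615  0.07480841] [-1.96287482 -0.26985756  7.73473812]
```

send_rows(deltas=[[[0, 0, 0, 0, 0, 0.03, 0], [0, 0, 0, 0, 0, 0.025, 0], [0, 0, 0, 0, 0, 0, 0], [0, 0, 0, 0, 0, 0, 0], [0, 0, 0, 0, 0, 0, 0], [0, 0, 0, 0, 0, 0, 0]]])

```text
clock: 28.6
position: [0.6146, -0.2463, 0.0732]
eef_rot: [-180.0, 0.0, -180.0]
ft_force: [-2.3, 1.1, 7.8]
finger_gap: 0.0004
finger_force: 3.7
```

Run:
```python
from h import *
for i in range(4):
    s=sense();c=imaging.capture("wrist");P=cloud(c,s);z=c["z_map"]>0
    d=np.hypot(P[...,0]-.6146,P[...,1]+.2443)
    m=(P[...,2]>.063)&(P[...,2]<.083)&z&(d<.017)&(P[...,0]<.605)
    k=(P[...,2]>.068)&(P[...,2]<.078)&z&(np.hypot(P[...,0]-.619,P[...,1]+.1796)<.0045)
    print(m.sum(),np.median(P[m][:,2]),P[m][:,2].std(),k.sum(),np.median(P[k][:,2]),s["position"],s["ft_force"])
save(c,"w10.png",(220,120,500,330),2.8)
```

```text
911 0.07318299585517907 0.0032758901362096846 299 0.07294634012355522 [ 0.6146431  -0.24631913  0.07323655] [-2.29481909  1.11661538  7.75576478]
923 0.07321367689790548 0.0032735221265815352 297 0.07272521735670517 [ 0.61462353 -0.24632403  0.07322829] [-2.36570748  0.62427874  6.95862986]
896 0.07319167043101585 0.0033195831624254304 290 0.07288784828271076 [ 0.6146392  -0.24635104  0.07323078] [-2.72604269 -0.11694844  7.27977897]
904 0.07322672983363104 0.0032995559351952568 300 0.07289157364487492 [ 0.61463065 -0.24631401  0.07323429] [-2.18546363  0.98559426  6.79555181]
```

View pics/w10.png

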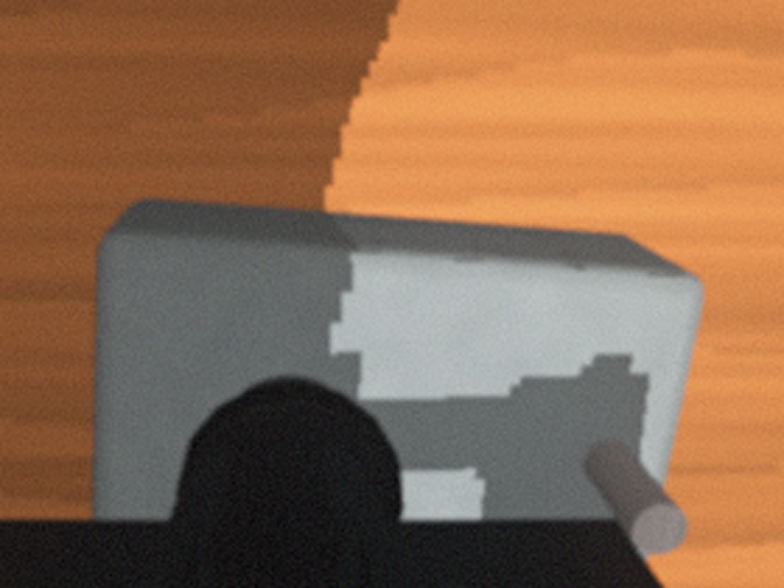

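The crop shows the plunger head at (290,470) pressed level with the marker's top at (660,528). The measured heights are 0.0732 and 0.0729. I trim 0.2 mm and hand in while holding.

send_rows(deltas=[[[0, 0, 0, 0, 0, 0.007, 0], [0, 0, 0, 0, 0, 0, 0], [0, 0, 0, 0, 0, 0, 0], [0, 0, 0, 0, 0, 0, 0]]])

```text
clock: 29.2
position: [0.6147, -0.2464, 0.0731]
eef_rot: [-180.0, 0.0, -180.0]
ft_force: [-1.8, 1.3, 7.4]
finger_gap: 0.0002
finger_force: 3.8
```

```bash
python3 -c "
from h import *
print(sense()['position'],sense()['ft_force']);print(hand_in())"
```

```text
[ 0.6146522 -0.2463525  0.0730543] [-1.7767685   1.30508565  7.44234778]
the job is handed in; nothing more can be done
None
```

The job is handed in at about 29 s: both rings are home on the post, wide then narrow, and the plunger is still held with its top at about 73.1 mm, level with the marker pin.

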